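Wedge a model tank engine tight in its service cradle

ROBOT

A 7-joint arm with a two-finger parallel gripper is mounted at the origin on the work surface. World frame = base frame: x ahead of the robot, y to its left, z up, the work surface at z = 0. Lengths are in m, angles in rad, forces in N, time in s.
With the tool pointing down it reaches from about 0.375 to 0.925 m from the base axis. Payload 3.1 kg.
Tool frame: the origin (TCP) lies between the finger pads; the fingertips stand 19 mm ahead of it and the grasp point (between the pads) is the TCP; z points along the fingers, y is the line along which they close (so a half turn about z gives the same grasp; the last joint's range is limited). The gripper opens to 85 mm and grips with 20 to 120 N. Pads are 22 mm wide; open, the fingers measure 114 mm over their backs; the gripper's body (76 mm by 85 mm) begins 54 mm behind the grasp point. The pads swing forward as they close: fully open they stand 13 mm farther back than shut.
Start: joints at [-1.36, 0.383, 0.044, 1.598, -0.018, 1.161, -0.05], TCP at [0.198, 0.619, 0.25] pointing down, gripper open.
Joint ranges: [-2.61, 2.61], [-0.41, 2.15], [-1.48, 1.57], [0, 2.5], [-1.57, 4.71], [0.05, 1.97], [-2.85, 2.85]. Speed limits (rad/s): [2.79, 2.79, 3.14, 3.14, 3.14, 3.14, 3.14].

INTERFACE

Orientations are given as a unit quaternion [x, y, z, w].
In Python, from bench import move_ptp, movel, move_j, move_gripper, pause, inverse_kinematics, read_camera, camera_params, MotionError, sign_off, look_for, tip_of, read_time_s, read_qpos, read_joint_vel, read_effort, read_eef_pos, read_tcp_rot, read_ft_force, read_ft_torque, read_finger_gap, read_grasp_force gives the robot as it stands. Calls block until the motion is done:
- move_ptp(position, orientation): joint-space move of the TCP to a pose.
- movel(position, orientation=None, speed=0.15): straight line of the TCP; orientation=None keeps the orientation; speed is the mean speed in m/s.
- move_j(angles): joint-space move.
- move_gripper(opening, effort=None): finger opening in m; effort is the grip in N (None keeps the last); returns when the fingers have stopped.
- pause(seconds).
- inverse_kinematics(position, orientation): joint angles nearest the present ones, or None.
- read_camera(name): name is "scene" or "top"; returns the picture (400x640x3 uint8, red, green, blue); there is no depth.
- camera_params(name): a dict with "K" (3x3 intrinsics, pixels), "dist_coeffs" ([k1, k2, p1, p2, k3] as OpenCV has them; the pictures are not rectified), "camera_from_world" (4x4, takes a point from world to camera coordinates). Camera axes: x right, y down, z forward; pixel columns grow to the right and rows downward; lengths in m; the calibration is good to about 2 mm. A picture is of the moment at which its call begins. camera_params takes no time and is no camera call.
A pose or a line that the arm cannot do raises MotionError and nothing moves.
- sign_off(): hands the job in; it is judged then, once.
Trained networks look in the newest picture that a camera, given by its name, has taken for a name from the list of things; names that differ only in an ending like _2 or _b are one class to them, and where a whole thing is asked for, a point or a joint stands for the part that bears it (a point fixed in the world has none). Each returns a list of dicts, best first, with "confidence" (0 to 1); they miss things now and then, are a little off and sometimes report something else, mostly with a low value. They report only what shows in the picture. A call takes as long as a camera call. They do not tell look-alikes from the thing itself.
- look_for(camera, name): "at" ([column, row] in pixels, amid what is visible of it).
- tip_of(camera, name): "at" ([column, row] in pixels: a listed point, or the origin of a listed thing).
Readings, each from a call of its own:
- read_time_s(): time.
- read_qpos(): joint angles.
- read_joint_vel(): joint speeds.
- read_effort(): joint torques, N m.
- read_eef_pos(): TCP position.
- read_tcp_rot(): TCP orientation.
- read_ft_force(): force on the tool from outside, world axes, zero at the start.
- read_ft_torque(): the same for the moment, N m.
- read_finger_gap(): finger opening in m.
- read_grasp_force(): force on a finger pad.
Only numpy, scipy, OpenCV 4.12 (cv2) and the standard library are available. Lean on these libraries where they do the work, as an engineer would, in place of code of your own. Each camera call takes 0.05 s, during which the arm holds its last target. There are 200 camera calls.

TASK

First slide the black tank engine along its cradle until its buffers rest against the red end stop. Then take the yellow tapered wedge from the rack, stand it point down in the gap between the engine's flat rear and the sloping steel anvil, and tap or press it down until it is firmly tight, so that it grips on its own after you let go. Do it by feel and do not overdrive it, keep the engine level in the cradle, and leave the blue packing piece and everything else alone.

Things in the scene. Friction and masses are not known exactly. Their poses are not given: they have to be found in the camera images.
- cradle: Plywood service cradle screwed to the bench: board 370 x 110 x 12 mm, origin under its centre at bench level; x runs along it from the anvil end (-x) to the red end stop (+x), z up. The engine stands on the board (z = 12 mm) between two low aluminium guide strips with 3 mm play each side. Engine against the stop: its origin at x = +15 mm, its rear face at x = -85 mm.
- stop_face (a point): point on the face of the red end stop of the cradle (x = 115, y = 0, z = 46 mm in the cradle's frame), a pad 70 mm wide from z = 14 to 66 mm that faces the engine's buffers; stiffly sprung, 8 N per mm, 8 mm travel
- gap (a point): point on the cradle (x = -94.5, y = 0, z = 80 mm) in the mouth of the gap between engine and anvil. The anvil is a steel block 44 mm wide on a blue post, its face sloping 1 in 5 to match the wedge, 30 mm tall, top edge at z = 80 mm. It is screw-set: that edge may be anywhere at x = -102 to -108 mm, so the gap, engine on the stop, is 17 to 23 mm wide at the top. Find it by feel.
- engine: Black model tank engine with red wheels, 200 x 62 x 104 mm, about 0.6 kg, loose; origin under its middle at wheel level, x towards chimney and buffers (the cradle's +x). Rear face flat, 56 mm wide, at x = -100 mm, z 12 to 68 mm; bunker top z = 68 mm; cab from x = -55 to +3 mm, 95 mm high. Starts 5 to 9 mm short of the stop; slides with a push of 3 to 6 N at wheel level, up to 10 N if pushed high.
- chimney_top (a point): centre of the top of the engine's chimney (66 mm ahead of its origin): upright black cylinder, 20 mm across, standing 30 mm above the boiler, brass rim; can be gripped from above. The brass dome (22 mm across) is 46 mm behind it, its top 16 mm lower
- wedge: Yellow plastic wedge, 60 g, 100 mm tall, hanging point down by its head in a rack slot. Origin: centre of its lower end, z up. Blade 72 mm long, 22 mm wide (y), 14 (x -7 to +7) at the lower end to 28 mm thick at the head: flat +x face, bevelled 4 mm over its lowest 8 mm, goes to the engine, -x face slopes 1 in 5, to the anvil. In the rack its +x lies within 0.9 rad of the cradle's +x.
- wedge_head (a point): centre of the top of the wedge's head (x = -8, z = 100 mm). Head: 30 (x) x 36 (y) x 28 mm tall, gripped across y. In the rack the head's underside lies on the rack's top. The wedge first binds with its lower end 15 to 45 mm below the gap's mouth. A slow push of about 18 N straight down on the head makes it firmly tight (10 N is too little), then it holds by itself; 24 N or more may crush the engine.
- rack: Wooden rack fixed to the bench, 160 (x) x 62 (y) x 85 mm high, origin under its centre, with slots at x = -40 and +40 mm through its top; the wedge hangs in one, the packing piece in the other
- packing: Parallel packing piece with a blue head like the wedge's and an aluminium blade, hanging in the other slot; leave it there
- van: bystander: red goods van with white roof, 130 x 50 x 62 mm
- coach: bystander: green coach with grey roof, 190 x 50 x 62 mm
- oil: bystander: small amber oil bottle, 40 mm across, 100 mm tall
- paint_jar: bystander: green paint jar, 44 mm across, 50 mm tall
- driver: bystander: screwdriver lying on the bench, 170 mm
- brush: bystander: brush lying on the bench, 160 mm
- wheel_tyre: bystander: steel wheel tyre lying flat, 40 mm across
Mind the look-alikes: they are no part of the job. Of the things that look like the engine, the larger one is meant. There is more than one size of the wedge; the job needs the smaller.

How it is judged:
By the outcome, as a careful person would: the job done as asked, in the order asked, and still so for the second after the job is handed in, with the robot touching nothing.
It also fails if it takes over 64 s, if anything falls off the work surface, if the arm or the gripper's body presses on something with over 40 N, if the wrist force passes 120 N, or if a joint passes its speed limit or range.

## Working session

There is one attempt and no reset: what is moved stays moved. The work goes in short steps, each a Python script; the robot and the scene stay as the last script left them, time stands still between calls to the robot, and variables do not carry over. Pictures are saved under pics/ and viewed, at most 10 in all, crops included, and the job is handed in when it is done.

```bash
mkdir -p pics; ls; python3 - <<'E'
from bench import *
import cv2
for c in ("scene","top"):
    im=read_camera(c); cv2.imwrite(f"pics/{c}0.png",im[:,:,::-1])
    p=camera_params(c); print(c,p)
    for n in ("stop_face","gap","chimney_top","wedge_head","wedge","engine","cradle","rack","packing"):
        print(n,[(([round(v) for v in d["at"]]),round(d["confidence"],2)) for d in tip_of(c,n)][:4])
print(read_time_s(),read_ft_force(),read_tcp_rot())
E
```

```text
pics
scene {'K': array([[497.43868195,   0.        , 318.02000347],
       [  0.        , 497.43868195, 198.1220852 ],
       [  0.        ,   0.        ,   1.        ]]), 'dist_coeffs': array([0.04863401, 0.        , 0.        , 0.        , 0.        ]), 'camera_from_world': array([[ 0.83096707,  0.55631151,  0.00334969, -0.42034226],
       [ 0.42041671, -0.62401382, -0.65867787, -0.17332112],
       [-0.36433983,  0.54874789, -0.7524176 ,  1.63213397],
       [ 0.        ,  0.        ,  0.        ,  1.        ]])}
stop_face [([343, 160], 0.62)]
gap [([317, 205], 0.74), ([328, 201], 0.59)]
chimney_top [([338, 154], 0.85), ([299, 113], 0.8), ([343, 161], 0.41)]
wedge_head [([257, 285], 0.78), ([249, 233], 0.55), ([307, 284], 0.31)]
wedge [([266, 318], 0.62), ([257, 259], 0.58)]
engine [([297, 140], 0.71), ([338, 156], 0.67)]
cradle [([329, 200], 0.7), ([412, 225], 0.52), ([242, 265], 0.37), ([257, 259], 0.32)]
rack [([241, 269], 0.62)]
packing [([231, 269], 0.79)]
top {'K': array([[509.51056706,   0.        , 318.90704674],
       [  0.        , 509.51056706, 192.31003238],
       [
[... 267 characters left out ...]
407867 ],
       [ 0.11307123, -0.0091961 , -0.99354433,  1.57256347],
       [ 0.        ,  0.        ,  0.        ,  1.        ]])}
stop_face [([257, 213], 0.81)]
gap [([322, 191], 0.92), ([407, 224], 0.26)]
chimney_top [([228, 287], 0.85), ([263, 208], 0.79), ([404, 225], 0.62)]
wedge_head [([430, 174], 0.81), ([260, 215], 0.73), ([393, 213], 0.54)]
wedge [([417, 177], 0.58), ([386, 214], 0.44), ([407, 224], 0.22)]
engine [([289, 207], 0.79), ([244, 277], 0.79)]
cradle [([297, 204], 0.65)]
rack [([399, 220], 0.59), ([278, 132], 0.37), ([447, 166], 0.36)]
packing [([408, 224], 0.43)]
1.0 [-0.58281364  0.15358987 -0.36528481] [ 1.53749389e-01  9.88109874e-01  3.12790708e-05 -2.46528413e-05]
```

```bash
python3 - <<'E'
import cv2
for c in ("scene","top"):
    im=cv2.imread(f"pics/{c}0.png"); 
    x0,x1,y0,y1=(190,450,90,330) if c=="scene" else (190,470,110,320)
    cv2.imwrite(f"pics/{c}0c.png",cv2.resize(im[y0:y1,x0:x1],None,fx=2.5 if c=="scene" else 2.8,fy=2.5 if c=="scene" else 2.8,interpolation=cv2.INTER_CUBIC))
E
```

```text
(no output)
```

View pics/scene0c.png

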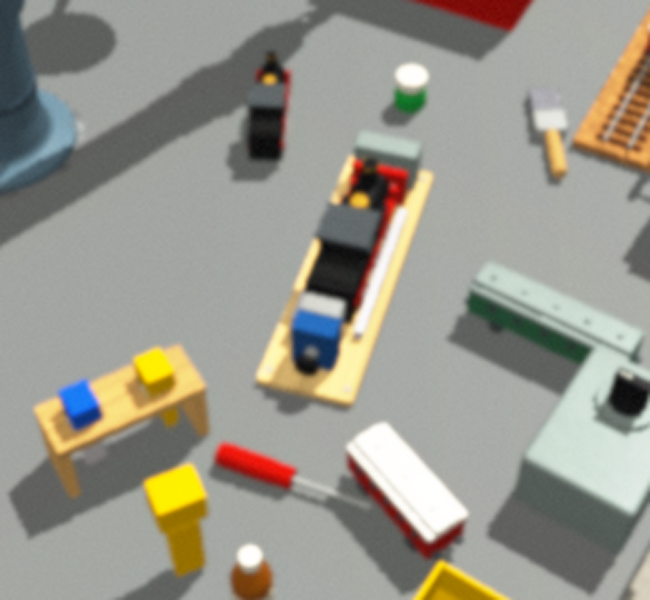

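View pics/top0c.png

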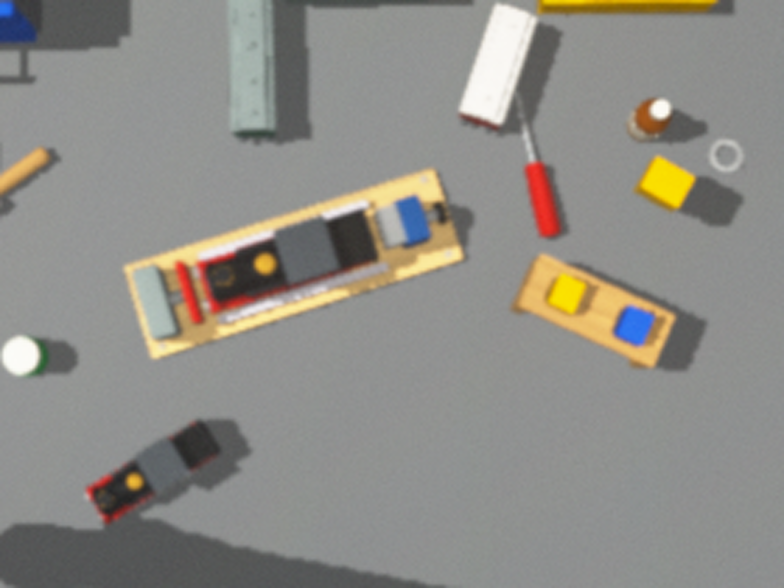

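The top crop shows the engine in the cradle: red stop at crop (188,292), grey and blue anvil at (405,222). The small wedge hangs in the rack at (567,294) and the packing piece at (636,326). The large wedge stands on the bench at (667,182), and the small look-alike engine is at the lower left.

```bash
cat > h.py <<'E'
from bench import *
import numpy as np, cv2
from scipy.optimize import least_squares, minimize
from scipy.spatial.transform import Rotation as R
P={c:camera_params(c) for c in("scene","top")}
def proj(c,X):
    p=P[c];T=p["camera_from_world"]
    return cv2.projectPoints(np.float64(X).reshape(-1,1,3),cv2.Rodrigues(T[:3,:3])[0],T[:3,3],p["K"],p["dist_coeffs"])[0].reshape(-1,2)
def place(q,L):  # q=(x,y,yaw), local pts -> world
    L=np.atleast_2d(np.float64(L));c,s=np.cos(q[2]),np.sin(q[2])
    return np.c_[q[0]+c*L[:,0]-s*L[:,1],q[1]+s*L[:,0]+c*L[:,1],L[:,2]]
def tri(uv):  # {cam:px}
    f=lambda X:np.concatenate([(proj(c,X)[0]-u) for c,u in uv.items()])
    r=least_squares(f,[.6,0,.1]);return r.x,np.abs(r.fun).max()
def down(yaw): # tool z down, tool y axis along direction `yaw`
    y=np.array([np.cos(yaw),np.sin(yaw),0]);z=np.array([0,0,-1.]);return R.from_matrix(np.c_[np.cross(y,z),y,z]).as_quat()
E
cat > fit.py <<'E'
from h import *
t=lambda a:np.array(a)/2.8+[190,110]
s=lambda a:np.array(a)/2.5+[190,90]
obs=[("top",t([[125,266],[152,357],[464,260],[434,169]]),[[.185,-.055,.012],[.185,.055,.012],[-.185,.055,.012],[-.185,-.055,.012]]),
("scene",s([[258,382],[352,405],[432,172]]),[[-.185,.055,.012],[-.185,-.055,.012],[.185,-.055,.012]])]
f=lambda q:np.concatenate([(proj(c,place(q,L))-u).ravel() for c,u,L in obs])
r=least_squares(f,[.55,.07,1.8]);C=r.x;print("cradle",C,np.round(r.fun,1))
for nm,uv in (("chimney",dict(top=(263,208),scene=(338,154))),("stop",dict(top=(257,213),scene=(343,160))),("gap",dict(top=(322,191),scene=(317,205))),("head",dict(top=(393,213),scene=(249,233)))):
    X,e=tri(uv);d=X[:2]-C[:2];c,ss=np.cos(C[2]),np.sin(C[2])
    print(nm,X.round(4),round(e,1),"in cradle",round(c*d[0]+ss*d[1],4),round(-ss*d[0]+c*d[1],4))
# head by silhouette
M={}
for cam,(u,v) in (("top",(393,214)),("scene",(251,238))):
    im=cv2.imread(f"pics/{cam}0.png");h=cv2.cvtColor(im,cv2.COLOR_BGR2HSV)
    m=((h[...,0]>20)&(h[...,0]<33)&(h[...,1]>190)&(h[...,2]>80)).astype(np.uint8)
    n,l,st,ce=cv2.connectedComponentsWithStats(m);M[cam]=(l==l[v,u]).astype(np.uint8);print(cam,st[l[v,u]],ce[l[v,u]])
B=np.array([[x,y,z] for x in(-.015,.015) for y in(-.018,.018) for z in(.085,.113)])
def cost(q):
    k=0
    for cam in M:
        hull=cv2.convexHull(np.float32(proj(cam,place(q,B))))
        a=np.zeros((400*1,640),np.uint8);big=np.zeros((480,480),np.float32)
        o=np.array([393,214] if cam=="top" else [251,238])-20
        cv2.fillConvexPoly(big,np.int32((hull.reshape(-1,2)-o+.5)*12*16),1,shift=4)
        sm=cv2.resize(big,(40,40),interpolation=cv2.INTER_AREA)
        k+=((sm-M[cam][o[1]:o[1]+40,o[0]:o[0]+40])**2).sum()
    return k
X,_=tri(dict(top=(393,213),scene=(249,233)))
best=min((minimize(cost,[X[0],X[1],C[2]+d],method="Nelder-Mead",options=dict(initial_simplex=[[X[0],X[1],C[2]+d],[X[0]+.006,X[1],C[2]+d],[X[0],X[1]+.006,C[2]+d],[X[0],X[1],C[2]+d+.15]],xatol=1e-5,fatol=1e-3)) for d in (-.9,-.6,-.3,0,.3)),key=lambda r:r.fun)
H=best.x;print("head",H,best.fun,"rel yaw",H[2]-C[2])
rk=[("top",t([[540,254],[676,316],[655,367]]),[[.08,-.031,.085],[-.08,-.031,.085],[-.08,.031,.085]])]
r=least_squares(lambda q:np.concatenate([(proj(c,place(q,L))-u).ravel() for c,u,L in rk]),[.55,-.15,1.0])
print("rack",r.x,np.round(r.fun,1),"slots",place(r.x,[[.04,0,.113],[-.04,0,.113]]).round(4))
np.savez("poses.npz",C=C,H=H)
for cam in("top","scene"):
    im=cv2.imread(f"pics/{cam}0.png");o=np.array([190,110] if cam=="top" else [190,90]);k=2.8 if cam=="top" else 2.5
    im=cv2.resize(im[o[1]:o[1]+210+30*(cam=="scene"),o[0]:o[0]+280-20*(cam=="scene")],None,fx=k,fy=k,interpolation=cv2.INTER_CUBIC)
    def dr(Xw,col,cl=True):cv2.polylines(im,[np.int32((proj(cam,Xw)-o+.5)*k)],cl,col,1)
    dr(place(C,[[x,y,.012] for x,y in((-.185,-.055),(.185,-.055),(.185,.055),(-.185,.055))]),(0,255,0))
    dr(place(C,[[.115,y,z] for y,z in((-.035,.014),(.035,.014),(.035,.066),(-.035,.066))]),(255,255,0))
    for e in(-.102,-.108):dr(place(C,[[e,-.022,.08],[e,.022,.08]]),(0,255,255),False)
    dr(place(H,B[[1,3,7,5]]),(255,0,255));dr(place(r.x,[[x,y,.085] for x,y in((-.08,-.031),(.08,-.031),(.08,.031),(-.08,.031))]),(255,0,0))
    cv2.imwrite(f"pics/{cam}1.png",im)
E
python3 fit.py
```

```text
cradle [0.50964542 0.05760817 1.86464052] [ 0.  -0.3  0.6  0.2  0.3 -1.3  0.1 -1.3 -1.2 -1.6 -0.2 -1.1  0.   0.2]
chimney [0.4838 0.1476 0.1032] 1.9 in cradle 0.0937 -0.0013
stop [0.4785 0.1757 0.0519] 0.3 in cradle 0.1221 -0.0044
gap [ 0.532  -0.0322  0.0795] 2.5 in cradle -0.0925 0.0046
head [ 0.4608 -0.2374  0.1243] 1.1 in cradle -0.2682 0.1322
top [385 208  14  14 139] [391.76258993 214.51798561]
scene [244 230  16  19 200] [251.515 238.57 ]
head [ 0.46086018 -0.23520899  1.05053371] 44.27179718017578 rel yaw -0.8141068128367797
rack [ 0.4413763  -0.27144143  1.12858131] [ 0.4  0.3 -0.  -0.4 -0.4  0.1] slots [[ 0.4585 -0.2353  0.113 ]
 [ 0.4243 -0.3076  0.113 ]]
```

View pics/top1.png

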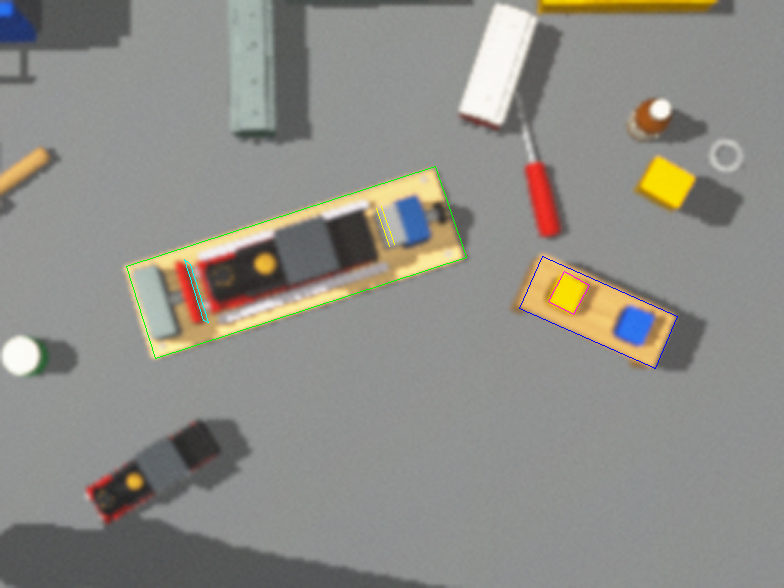

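View pics/scene1.png

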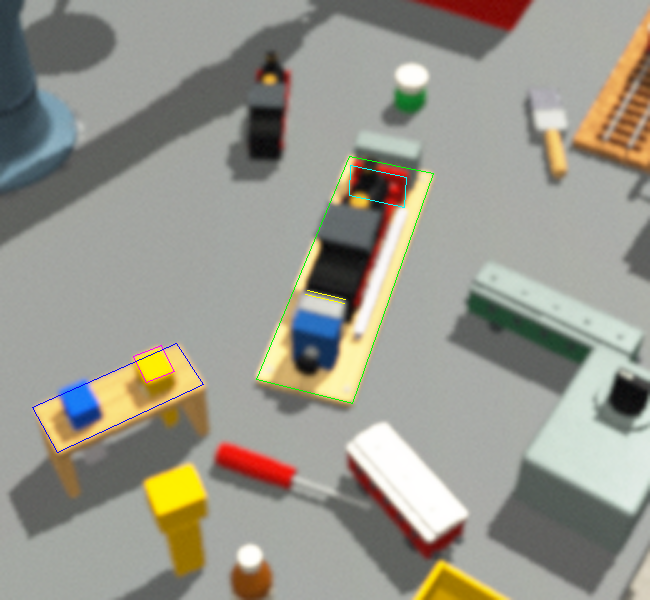

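The overlays match to within about 2 mm. I'll refine the cradle fit with sub-pixel edges and get the engine from its dome.

```bash
cat > fit2.py <<'E'
from h import *
from scipy.ndimage import map_coordinates as mc
d=np.load("poses.npz");C=d["C"]
ims={c:cv2.imread(f"pics/{c}0.png") for c in P}
sat={c:cv2.cvtColor(i,cv2.COLOR_BGR2HSV)[...,1].astype(float) for c,i in ims.items()}
sat={c:np.float64(i.astype(float)[...,2]-i.astype(float)[...,0]) for c,i in ims.items()}
cor=np.array([[-.185,-.055,.012],[.185,-.055,.012],[.185,.055,.012],[-.185,.055,.012]])
L=np.concatenate([[a+(b-a)*k for k in np.linspace(.04,.96,25)] for a,b in zip(cor,np.roll(cor,-1,0))])
N=np.repeat([[0,-1,0],[1,0,0],[0,1,0],[-1,0,0]],25,0)*.002
for cams in (["top"],["scene"],["top","scene"]):
    q=C.copy()
    for it in range(6):
        O=[]
        for c in cams:
            p=proj(c,place(q,L));n=proj(c,place(q,L+N))-p;n/=np.linalg.norm(n,axis=1)[:,None]
            s=np.arange(-3.5,3.6,.1);pts=p[:,None]+s[None,:,None]*n[:,None]
            v=mc(sat[c],[pts[...,1],pts[...,0]],order=1)
            g=-(v[:,8:]-v[:,:-8]);gs=s[4:-4];w=np.clip(g,0,None)**2
            k=w.argmax(1);ok=g[np.arange(len(k)),k]>10
            off=gs[k]
            O.append((c,L[ok],(p+off[:,None]*n)[ok],n[ok]))
        f=lambda q:np.concatenate([((proj(c,place(q,l))-u)*n).sum(1) for c,l,u,n in O])
        r=least_squares(f,q,loss="soft_l1",f_scale=.3);q=r.x
    print(cams,q.round(4),len(r.fun),np.median(np.abs(r.fun)).round(2))
C=q
h=cv2.cvtColor(ims["top"],cv2.COLOR_BGR2HSV)
m=((h[...,0]>13)&(h[...,0]<30)&(h[...,1]>170)).astype(np.uint8)
n,l,st,ce=cv2.connectedComponentsWithStats(m)
for i in range(1,n):
    if np.hypot(*(ce[i]-[284.6,204]))<6 and st[i,4]>5:
        X=least_squares(lambda a:proj("top",place(C,[[a[0],a[1],.096]]))[0]-ce[i],[0,0]).x
        print("dome px",ce[i],st[i,4],"in cradle",X.round(4),"expect x .026-.030")
print("anvil/gap profile along y=0,z=.08 (mm: gray)")
xs=np.arange(-.135,-.075,.002)
g=cv2.cvtColor(ims["top"],cv2.COLOR_BGR2GRAY).astype(float)
v=0
for y in(-.01,0,.01):
    u=proj("top",place(C,[[x,y,.08] for x in xs]));v=v+mc(g,[u[:,1],u[:,0]],order=1)/3
print([(int(round(a*1000)),int(b)) for a,b in zip(xs,v)])
np.savez("poses.npz",C=C,H=d["H"])
E
python3 fit2.py
```

```text
['top'] [0.5087 0.0605 1.8611] 99 0.39
['scene'] [0.5119 0.0533 1.858 ] 94 0.5
['top', 'scene'] [0.5094 0.0586 1.8606] 193 0.6
dome px [284.15789474 203.78947368] 38 in cradle [0.0308 0.0001] expect x .026-.030
anvil/gap profile along y=0,z=.08 (mm: gray)
[(-135, 98), (-133, 98), (-131, 97), (-129, 102), (-127, 113), (-125, 134), (-123, 156), (-121, 175), (-119, 181), (-117, 185), (-115, 185), (-113, 185), (-111, 185), (-109, 182), (-107, 176), (-105, 167), (-103, 152), (-101, 139), (-99, 129), (-97, 129), (-95, 132), (-93, 132), (-91, 118), (-89, 97), (-87, 75), (-85, 60), (-83, 52), (-81, 51), (-79, 52), (-77, 53), (-75, 53)]
```

```bash
cat >> h.py <<'E'
C=np.array([.509,.0600,1.861]); ex=np.array([np.cos(C[2]),np.sin(C[2]),0]); ey=np.array([-ex[1],ex[0],0])
def goodq(pos,yaw):
    q0=np.array(read_qpos());o=[]
    for k in(0,np.pi):
        q=inverse_kinematics(list(pos),list(down(yaw+k)))
        if q is not None:o.append((np.abs(np.array(q)-q0).max(),down(yaw+k)))
    return list(min(o,key=lambda a:a[0])[1])
def F():  # force in cradle axes
    f=np.mean([read_ft_force() for _ in range(3)],0);return np.array([f@ex,f@ey,f[2]])
E
python3 - <<'E'
from h import *
p=place([.5094,.0586,1.8606],[[.0765,0,.108]])[0]; print(p)
o=goodq(p,C[2]+np.pi/2)
move_gripper(.04,30)
move_ptp(list(p+[0,0,.07]),o); print(read_time_s())
f0=F()
movel(list(p),o,speed=.08); print("down",read_time_s(),F()-f0,read_eef_pos()-p)
f0=F()
move_gripper(.015,30); print("gap",read_finger_gap(),read_grasp_force(),F()-f0,read_time_s())
E
```

```text
[0.48753905 0.13190995 0.108     ]
3.5667
down 4.5917 [ 0.44438863 -0.65767102 -0.82077935] [0.00054455 0.00010251 0.00043931]
gap 0.018939614182324732 29.42795991897583 [-0.53786975  0.97808637  3.33629908] 4.9
```

```bash
python3 - <<'E'
from h import *
p0=np.array(read_eef_pos());o=list(read_tcp_rot());f0=F();c=0
tgt=p0.copy();fr=[]
for i in range(26):
    tgt=tgt+.0005*ex; movel(list(tgt),o,speed=.01)
    f=F();d=(np.array(read_eef_pos())-p0)@ex*1000
    fr.append(-f[0]); print(round(d,2),f.round(1),round(read_time_s(),2))
    if i>5 and fr[-1]>np.median(fr[2:6])+5: break
E
```

```text
0.19 [-0.6  1.5  0.9] 5.15
0.22 [-3.3  1.2  1.3] 5.4
0.96 [-3.6  1.1  1.3] 5.65
2.01 [-2.4  0.   1.3] 5.9
2.68 [-3.7 -0.8  0.4] 6.15
3.15 [-2.3 -0.   0.6] 6.4
3.63 [-2.5 -0.1  0.2] 6.65
4.13 [-2.6  0.2  0.4] 6.9
4.53 [-3.3  0.1  0.3] 7.15
5.02 [-1.3 -0.3  0.3] 7.4
5.53 [-3.2 -0.5  1.2] 7.65
6.02 [-2.2  0.9  1. ] 7.9
6.53 [-3.4  0.2  0.9] 8.15
6.67 [-3.4  1.1  1. ] 8.4
6.85 [-5.5  0.1  1.1] 8.65
6.98 [-4.9  0.2  0.7] 8.9
7.13 [-5.6  0.3  0.5] 9.15
7.22 [-6.9 -0.9  0.1] 9.4
7.38 [-6.9 -1.   1. ] 9.65
7.51 [-8.5  0.3  1. ] 9.9
```

```bash
python3 - <<'E'
from h import *
p=np.array(read_eef_pos());f0=F()
move_gripper(.04); movel(list(p+[0,0,.09]),speed=.15)
print(read_time_s())
wy=1.08; h=np.array([.4605,-.2353,0])
g=place(C,[[-.094-.008,0,.22]])[0]
best=None
for k in(0,np.pi):
    o1=list(down(wy+np.pi/2+k));o2=list(down(C[2]+np.pi/2+k))
    q1=inverse_kinematics([h[0],h[1],.107],o1);q2=inverse_kinematics(list(g),o2)
    print(None if q1 is None else np.round(q1,2),None if q2 is None else np.round(q2,2))
    if q1 is not None and q2 is not None:
        m=max(abs(q1[6]),abs(q2[6]))
        if best is None or m<best[0]:best=(m,k,o1)
m,k,o1=best;open("k","w").write(str(k))
move_gripper(.07)
move_ptp([h[0],h[1],.17],o1);f0=F()
movel([h[0],h[1],.1075],o1,speed=.1);print("dF",F()-f0,read_time_s());f0=F()
im=read_camera("top");a=im[110:320,190:470,::-1];cv2.imwrite("pics/top2.png",cv2.resize(a,None,fx=2.8,fy=2.8,interpolation=cv2.INTER_CUBIC))
move_gripper(.03,60);print("gap",read_finger_gap(),read_grasp_force(),F()-f0,read_ft_torque(),read_time_s(),read_eef_pos())
E
```

```text
10.9833
[ 1.39  0.7  -1.24  1.99  0.78  1.05  2.43] [-0.92  0.36  1.1   1.93 -0.36  1.07 -2.52]
[-0.43  0.5   0.99  2.06 -0.56  0.87  0.39] [-0.61  0.24  0.69  1.92 -0.17  1.04  0.44]
dF [-1.30939168 -0.18052597 -0.43194131] 13.5667
gap 0.034516432358548677 60.05908012390137 [ 0.58554993 -0.18007997  3.45035834] [ 0.06557748  0.03193137 -0.03289598] 14.0167 [ 0.46127637 -0.23565579  0.10829526]
```

```bash
python3 - <<'E'
from h import *
k=float(open("k").read());o2=list(down(C[2]+np.pi/2+k))
p=np.array(read_eef_pos());print("grip rot",R.from_quat(read_tcp_rot()).as_matrix()[:,1])
movel(list(p+[0,0,.115]),speed=.15)
g=place(C,[[-.102,0,.22]])[0]
move_ptp(list(g),o2)
g[2]=.183; movel(list(g),o2,speed=.1)
pause(.2);print(read_time_s(),F(),read_finger_gap(),read_eef_pos()-g)
s=read_camera("scene");t=read_camera("top")
a=cv2.resize(s[130:250,250:410,::-1],None,fx=4.5,fy=4.5,interpolation=cv2.INTER_CUBIC)
b=cv2.resize(t[140:250,240:400,::-1],None,fx=4.5,fy=4.5,interpolation=cv2.INTER_CUBIC)
cv2.imwrite("pics/s3.png",a);cv2.imwrite("pics/t3.png",b)
E
```

```text
grip rot [ 0.88198124 -0.47128164  0.00164865]
16.5167 [-0.4849426   0.36253059 -0.65801512] 0.0351174026907311 [ 0.00063134 -0.00019672  0.00073997]
```

View pics/s3.png

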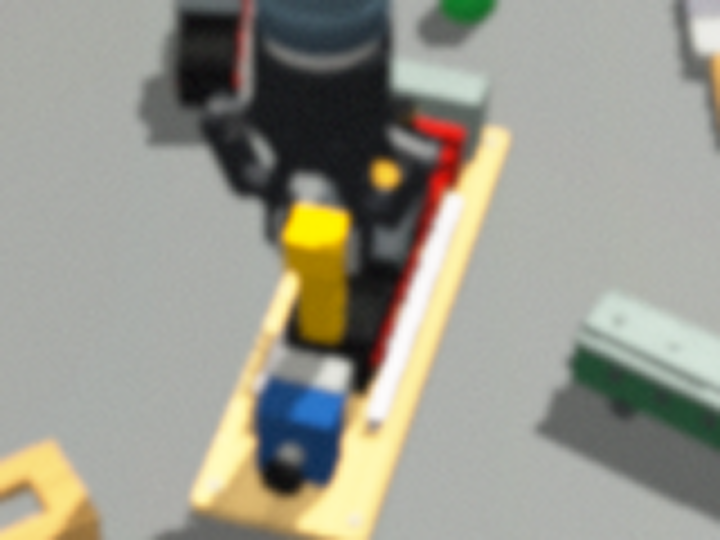

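View pics/t3.png

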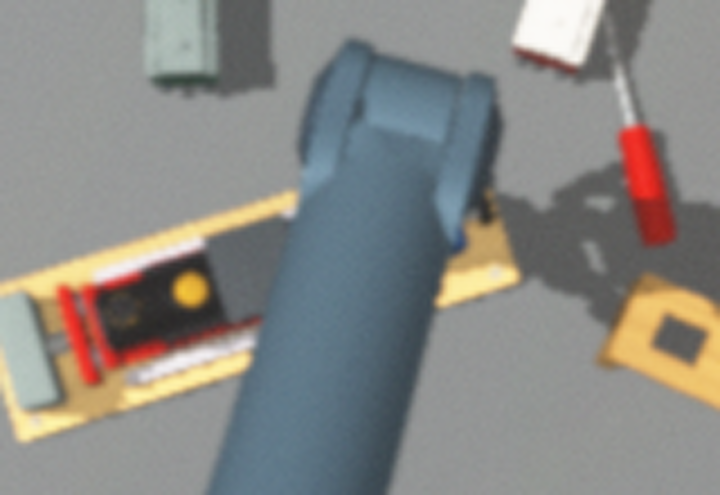

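```bash
python3 - <<'E'
from h import *
k=float(open("k").read());o2=list(down(C[2]+np.pi/2+k))
t=place(C,[[-.102,0,.183]])[0];f0=F();np.save("f0.npy",f0)
for i in range(32):
    t[2]-=.002 if t[2]>.165 else .001; movel(list(t),o2,speed=.02)
    f=F()-f0;e=np.array(read_eef_pos());tq=np.array(read_ft_torque())
    print("bot",round((e[2]-.0953)*1000,1),"x",round((e-place(C,[[0,0,0]])[0])@ex*1000,1),f.round(1),round(tq@ey,2),round(read_time_s(),2))
    if f[2]>4 or abs(f[0])>3.5: break
E
```

```text
bot 85.6 x -101.8 [ 1.7 -0.   0.5] 0.04 16.87
bot 83.5 x -101.9 [ 1.3  0.  -0.6] -0.02 17.12
bot 81.5 x -101.9 [0.6 0.6 0.8] 0.0 17.37
bot 79.5 x -102.0 [ 0.5  0.3 -0.2] -0.03 17.62
bot 77.5 x -102.0 [ 1.8  0.4 -0.5] 0.05 17.87
bot 75.5 x -102.0 [0.8 0.2 0.4] 0.01 18.12
bot 73.5 x -101.9 [ 1.  -0.   0.4] 0.04 18.37
bot 71.5 x -102.0 [ 1.2 -0.1  0.8] 0.01 18.62
bot 69.5 x -101.9 [ 0.7 -0.  -0.2] -0.0 18.87
bot 68.6 x -102.0 [1.9 0.5 1. ] -0.03 19.12
bot 67.6 x -102.0 [ 2.4  0.2 -0.6] -0.01 19.37
bot 66.6 x -102.0 [ 1.8  1.1 -0.3] 0.01 19.62
bot 65.6 x -102.0 [ 1.6 -0.3  0.7] -0.01 19.87
bot 64.6 x -102.0 [ 2.1  0.2 -0.1] -0.04 20.12
bot 63.6 x -102.0 [1.5 0.  0.6] -0.0 20.37
bot 62.6 x -102.0 [ 0.8 -0.3 -0.3] -0.03 20.62
bot 61.6 x -102.0 [ 1.2 -0.1  0.9] 0.04 20.87
bot 60.6 x -101.9 [ 1.3 -0.3  0.8] 0.03 21.12
bot 59.6 x -102.0 [2.  0.3 0.7] -0.02 21.37
bot 58.6 x -102.0 [ 1.7  0.4 -0.9] 0.01 21.62
bot 57.6 x -102.0 [ 1.6  0.4 -0.1] 0.03 21.87
bot 56.6 x -102.0 [1.4 0.6 0.1] 0.04 22.12
bot 55.6 x -102.0 [ 1.8 -0.2  0.6] 0.04 22.37
bot 54.6 x -102.0 [0.1 0.7 1.3] 0.05 22.62
bot 53.6 x -102.0 [ 0.8  0.2 -0.3] 0.01 22.87
bot 52.6 x -101.9 [1.  0.7 0.2] -0.03 23.12
bot 51.6 x -101.8 [1.8 0.7 0.2] -0.16 23.37
bot 50.6 x -101.7 [ 1.3 -0.5  0.2] -0.32 23.62
bot 49.6 x -101.5 [ 2.   0.5 -0.4] -0.48 23.87
bot 48.6 x -101.5 [ 3.5 -0.4  0.3] -0.66 24.12
```

```bash
python3 - <<'E'
from h import *
k=float(open("k").read());o2=list(down(C[2]+np.pi/2+k));f0=np.load("f0.npy")
t=place(C,[[-.102,0,.183]])[0];t[2]=np.array(read_eef_pos())[2]-.0007
for i in range(10):
    t=t+.0005*ex; movel(list(t),o2,speed=.02)
    f=F()-f0;e=np.array(read_eef_pos());tq=np.array(read_ft_torque())
    print("bot",round((e[2]-.0953)*1000,1),"x",round((e-place(C,[[0,0,0]])[0])@ex*1000,1),f.round(1),round(tq@ey,2),round(read_time_s(),2))
    if tq@ey>.25: break
E
```

```text
bot 47.8 x -101.3 [3.6 0.1 0.9] -0.74 24.37
bot 47.9 x -101.2 [3.7 0.1 0.1] -0.49 24.62
bot 47.9 x -101.0 [ 2.4 -0.1  0.3] -0.27 24.87
bot 47.9 x -100.6 [ 1.3  0.6 -0.2] -0.02 25.12
bot 47.9 x -100.0 [-0.   0.2 -0.4] 0.23 25.37
bot 48.0 x -99.8 [-0.3  0.4 -0. ] 0.55 25.62
```

```bash
python3 - <<'E'
from h import *
k=float(open("k").read());o2=list(down(C[2]+np.pi/2+k));f0=np.load("f0.npy")
t=place(C,[[-.100,0,0]])[0];t[2]=np.array(read_eef_pos())[2]-.0007
movel(list(t),o2,speed=.02)
for i in range(24):
    tq=np.array(read_ft_torque())@ey
    t=t-np.clip(.001*tq,-.0005,.0005)*ex; t[2]-=.0005; movel(list(t),o2,speed=.02)
    f=F()-f0;e=np.array(read_eef_pos());tq=np.array(read_ft_torque())
    print("bot",round((e[2]-.0953)*1000,1),"x",round((e-place(C,[[0,0,0]])[0])@ex*1000,1),f.round(1),round(tq@ey,2),round(tq@ex,2),round(read_time_s(),2))
    if f[2]>7: break
E
```

```text
bot 46.7 x -100.1 [-0.1 -0.7  0. ] 0.26 -0.05 26.12
bot 46.1 x -100.2 [ 1.2  0.7 -0.4] 0.03 0.02 26.37
bot 45.7 x -100.5 [ 1.6  0.4 -0.7] -0.03 -0.03 26.62
bot 45.2 x -100.5 [ 1.7 -0.1 -0.5] -0.09 0.01 26.87
bot 44.7 x -100.4 [ 2.1 -0.1  0.5] -0.15 -0.01 27.12
bot 44.2 x -100.3 [ 1.  -0.4 -0.3] -0.16 -0.05 27.37
bot 43.8 x -100.2 [1.9 0.1 0.8] -0.21 -0.04 27.62
bot 43.6 x -100.2 [ 1.7 -0.   4.1] -0.25 0.11 27.87
bot 43.2 x -100.1 [1.  0.9 6.2] -0.12 0.21 28.12
bot 42.6 x -100.0 [0.6 0.3 6.3] -0.09 0.12 28.37
bot 42.1 x -99.9 [1.8 0.3 7. ] -0.17 0.06 28.62
```

```bash
python3 - <<'E'
from h import *
k=float(open("k").read());o2=list(down(C[2]+np.pi/2+k))
e=np.array(read_eef_pos());top=e[2]+.0047
move_gripper(.06);print("rel",F()-np.load("f0.npy"),read_time_s())
t=e.copy();t[2]=top+.045;movel(list(t),o2,speed=.12)
move_gripper(0.0);pause(.1);f0=F();np.save("f1.npy",f0);print(read_finger_gap(),f0,read_time_s())
t=t+.001*ex
t[2]=top+.019+.004;movel(list(t),o2,speed=.08)
for i in range(60):
    f=F()-f0
    t[2]-=.0005 if f[2]<13 else .00025; movel(list(t),o2,speed=.01)
    f=F()-f0;e=np.array(read_eef_pos());tq=np.array(read_ft_torque())
    if f[2]>1.5:print("tip-top0",round((e[2]-.019-top)*1000,2),f.round(1),round(tq@ey,2),round(tq@ex,2),round(read_time_s(),2))
    if f[2]>17.3 or e[2]-.019-top<-.012 or read_time_s()>48: break
np.save("t.npy",t)
pause(.1);print(F()-f0,read_time_s())
E
```

```text
rel [ 0.7241833  -0.4708458   1.44575678] 28.9833
-9.933933804399457e-06 [-0.16856139 -0.19422901  0.01185889] 30.25
tip-top0 -0.58 [ 0.5 -0.9  2.1] -0.1 0.03 33.17
tip-top0 -0.85 [1.  0.8 5.1] -0.19 0.12 33.42
tip-top0 -1.15 [ 0.7 -0.   5.5] -0.24 0.12 33.67
tip-top0 -1.45 [1.7 0.5 7.6] -0.26 0.18 33.92
tip-top0 -1.79 [1.  1.1 6.9] -0.28 0.13 34.17
tip-top0 -2.11 [1.3 1.2 8.1] -0.34 0.13 34.42
tip-top0 -2.43 [1.8 0.6 9.6] -0.38 0.26 34.67
tip-top0 -2.8 [1.9 1.2 9.6] -0.47 0.14 34.92
tip-top0 -3.1 [ 2.6  0.8 10.3] -0.47 0.25 35.17
tip-top0 -3.42 [ 2.7  0.3 12. ] -0.57 0.2 35.42
tip-top0 -3.76 [ 2.1  0.5 12.5] -0.67 0.3 35.67
tip-top0 -4.12 [ 2.4  1.1 12.2] -0.68 0.26 35.92
tip-top0 -4.44 [ 3.   0.9 13.7] -0.77 0.27 36.17
tip-top0 -4.57 [ 3.3  0.9 14.6] -0.67 0.29 36.42
tip-top0 -4.71 [ 3.3  0.9 15.4] -0.76 0.37 36.67
tip-top0 -4.87 [ 4.1  1.4 15. ] -0.83 0.32 36.92
tip-top0 -5.03 [ 4.   1.4 16.4] -0.89 0.43 37.17
tip-top0 -5.2 [ 4.1  2.4 15.1] -0.86 0.35 37.42
tip-top0 -5.34 [ 4.1  1.8 15.9] -0.88 0.34 37.67
tip-top0 -5.49 [ 3.5  1.9 16.8] -0.88 0.37 37.92
tip-top0 -5.68 [ 3.6  1.  16.6] -0.84 0.39 38.17
tip-top0 -5.84 [ 4.   2.4 17.2] -0.94 0.39 38.42
tip-top0 -6.0 [ 4.4  1.7 17.5] -0.95 0.34 38.67
[ 4.63811363  1.24384352 19.303523  ] 38.775
```

```bash
python3 - <<'E'
from h import *
f0=np.load("f1.npy");t=np.load("t.npy");a=[]
for i in range(8): pause(.04);a.append(F()-f0)
print(np.mean(a,0).round(2),np.array(a)[:,2].round(1))
if np.mean(a,0)[2]<17.2:
    t[2]-=.0003;movel(list(t),speed=.01);print((F()-f0).round(1))
e=np.array(read_eef_pos());movel(list(e+[0,0,.12]),speed=.12)
q=np.array(read_qpos());q[0]-=.5;move_j(list(q));print(read_time_s())
s=read_camera("scene");v=read_camera("top")
a=cv2.resize(s[130:250,250:370,::-1],None,fx=3.3,fy=3.3,interpolation=cv2.INTER_CUBIC)
b=cv2.resize(v[150:270,230:350,::-1],None,fx=3.3,fy=3.3,interpolation=cv2.INTER_CUBIC)
cv2.imwrite("pics/fin.png",np.hstack([a,b]))
E
```

```text
[ 4.36  1.44 17.84] [18.2 17.3 17.7 18.8 17.9 17.9 18.  17. ]
41.3333
```

View pics/fin.png

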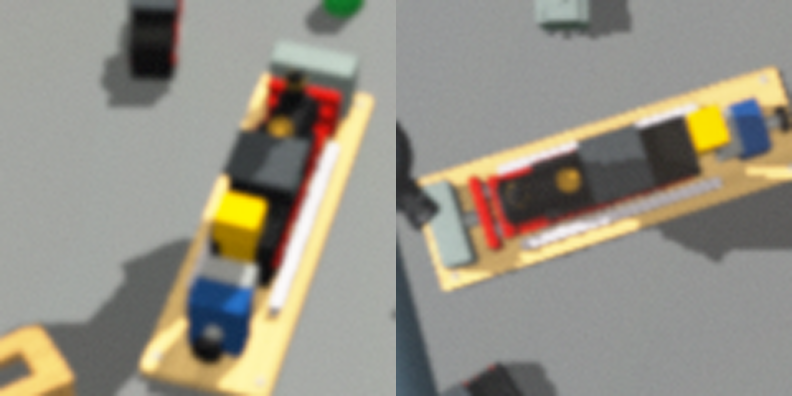

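The final picture shows the wedge upright in the gap, with its head at (708,128) in the right half. The engine is straight in the cradle with its buffers at the red stop (480,215), and the robot is clear.

```bash
python3 -c "
from bench import *
print(sign_off(),read_time_s())"
```

```text
the job is handed in; nothing more can be done
the job is handed in; nothing more can be done
```

The job is handed in: the engine rests against the red stop, and the wedge was pressed in at about 18 N and stands in the gap on its own. The robot was clear of everything, and the clock read about 41 s of the 64 s allowed.

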